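Close the vial carton on the packing station

TASK

Close the open vial carton on the packing station: swing its lid over and press it down until the tab at the lid's free edge snaps behind the rear rim, so that the lid stays flat shut by itself when let go. The low shelf hangs over the carton, so come in under it with the tool tilted; do not crush the carton, do not bump the shelf, and leave the vials and bottles around it standing where they are.

Things in the scene. Friction and masses are not known exactly. Their poses are not given: they have to be found in the camera images.
- station: Fixed packing station: aluminium base 190 x 200 x 8 mm, brown carton in a cradle on it, white shelf above on two posts behind. Origin: bench level under the carton's middle; x from the carton's front (lid crease, robot side) to its rear, y left, z up. Carton 127 (x) by 112 (y) mm, 3 mm walls, rim 80 mm above the bench; the three vials packed in it end below the rim. Posts 14 mm thick at x +92, y +/-85 mm.
- lid (a joint): Lid angle (rad): 0 flat shut, grows opening towards the robot; 1.57 upright, at most 2.1; starts 1.45 to 1.9. Springy crease (0.04 N m/rad towards 1.7, friction 0.012 N m): let go before the tab snaps in, the lid rises again. The catch is met in the last 12 mm of the free edge's travel and takes 3 to 6 N at the blue mark; after the snap the lid stays at 0 to 0.03.
- lid_hinge (a point): Middle of the lid's crease, on the front rim of the carton, 80 mm above the bench. The lid turns about the station's y axis here; this point does not move with the lid.
- lid_mark (a point): Middle of a blue disc (28 mm) on the lid's outer face, 85 mm from the crease: a good place to push and press. Lid 112 mm wide (y), 3 mm thick, reaches 126 mm from the crease; outer face 3 mm above the crease when shut. x points from crease to free edge, z out of the outer face (towards the robot while open, up when shut).
- tab_edge (a point): Middle of the lower edge of the tuck tab, which hangs 22 mm from the inner face of the lid, 114 mm from the crease, and is 94 mm wide, 1.5 mm thick, sprung about its own fold. When the lid is shut it lies 58 mm above the bench, behind the rear rim (inside the carton).
- rim_mid (a point): Middle of the rear rim of the carton, 80 mm above the bench, where a rounded bead 6 mm thick catches the tab.
- shelf: White shelf board of the station; origin: middle of its lower front edge, axes as the station (12 mm thick, 250 mm wide, 115 mm deep, two jars on top), 250 mm above the bench and 55 mm behind the lid's crease. An upright gripper cannot reach the blue mark of the shut lid under it; one leaning 35 to 45 degrees back towards the robot can.
- vial_stray: Loose vial with black cap, 26 mm across, 56 mm tall, standing on the bench left of the station; origin at its foot. Leave alone.
- ink_orange: Loose jar with orange lid, 56 mm across, 51 mm tall, standing on the bench right of the station; origin at its foot. Leave alone.
- dropper_bottle: Loose brown dropper bottle, 35 mm across, 76 mm tall, standing on the bench left of the station; origin at its foot. Leave alone.

How it is judged:
By the outcome, as a careful person would: the job done as asked, in the order asked, and still so for the second after the job is handed in, with the robot touching nothing.
It also fails if it takes over 35 s, if anything falls off the work surface, if the arm or the gripper's body presses on something with over 40 N, if the wrist force passes 120 N, or if a joint passes its speed limit or range.

ROBOT

A 6-joint arm with a two-finger parallel gripper is mounted at the origin on a cart in front of the work surface, level with it; the furniture and walls round the work are solid. World frame = base frame: x ahead of the robot, y to its left, z up, the work surface at z = 0. Lengths are in m, angles in rad, forces in N, time in s.
With the tool pointing down it reaches from about 0.2 to 0.875 m from the base axis. Payload 3.4 kg.
Tool frame: the origin (TCP) lies midway between the tips of the shut fingers; the grasp point (between the pads) lies 19 mm behind it; z points along the fingers, y is the direction in which the jaws open and shut (so a half turn about z gives the same grasp; the last joint's range is limited). The gripper opens to 94 mm and grips with 3 to 60 N. Pads are 16 mm wide; open, the fingers measure 119 mm over their backs; the gripper's body (75 mm by 177 mm) begins 78 mm behind the grasp point.
Start: joints at [1.068, 0.276, 1.505, -0, 1.361, -0.121], TCP at [0.214, 0.534, 0.205] pointing down, gripper open.
Joint ranges: [-2.89, 2.89], [-0.75, 2.08], [0.22, 2.7], [-1.18, 4.32], [0.11, 2.71], [-2.7, 2.7]. Speed limits (rad/s): [2.57, 2.57, 3.14, 3.14, 3.14, 3.14].

INTERFACE

Orientations are given as a unit quaternion [w, x, y, z].
In Python, from bench import bot gives the robot as it stands.
- The arm moves only by the tool move_arm, never from a script. Its arguments are lists of equal length, an entry for each row: "xyz": the shift along the tool's x, y, z in mm, a list of three; "rot": the turn, a rotation vector about the tool's x, y, z in rad, a list of three. A call has 1 to 12 rows; each row shifts and turns the pose as measured when the row begins, along the tool's axes as they then stand; what a row does not reach is not made up. A row lasts 1/10 s, in which the tool goes at most 50 mm and 8.59 degrees, less where a joint would pass 70% of its speed; a pose out of reach is approached as far as the arm can. A call with a gripper value outside its range is refused whole. "jaw" is the opening, from 0 (shut) to 1 (fully open), set as the call begins (left out, the last holds). The fingers move at their own pace and stop on an object; "force" is the grip in N (left out, the last holds). Time passes only in rows, so rows that do not move let the fingers close. It gives the time, the measured TCP pose, the force and the opening at its end, in the units of the state.
- bot.read_state(): the state, without advancing time (a new reading comes with each control period).
- bot.capture(name): name is "scene" or "top"; returns (picture, depth): 480x640x3 uint8, red, green, blue; 480x640 float32, m along the optical axis (not along the pixel's ray), 0 where there is no reading.
- bot.camera_model(name): a dict with "fx", "fy", "cx", "cy" (pixels), "extrinsics" (4x4, takes a point from camera to world coordinates). Camera axes: x right, y down, z forward; pixel columns grow to the right and rows downward; lengths in m; the calibration is good to about 2 mm. A picture is of the moment at which its call begins. camera_model takes no time and is no camera call.
- bot.sign_off(): hands the job in, once; it reports no verdict.
The state is a dict: "clock": time; "joints": joint angles; "qvel": joint speeds; "joint_efforts": joint torques, N m; "tcp_pos": TCP position; "tcp_rot": TCP orientation; "force": force on the tool from outside, world axes, zero at the start; "moment": the same for the moment, N m; "grip_width": finger opening in m.
Only numpy, scipy, OpenCV 4.12 (cv2) and the standard library are available. Lean on these libraries where they do the work, as an engineer would, in place of code of your own. Each camera call takes 0.05 s, during which the arm holds its last target.

## Working session

There is one attempt and no reset: what is moved stays moved. The work goes in short steps, Python scripts to look and compute and a tool call to move; the robot and the scene stay as the last step left them, time stands still between calls to the robot, and variables do not carry over. Pictures are saved under pics/ and viewed, and the job is handed in when it is done.

Besides the shell and the picture viewer there is one more tool, called after "Emit:" as name(argument=value, ...) on one line, values as JSON. move_arm: Moves the arm, as the interface text tells. Its arguments: {"type":"object","properties":{"xyz":{"type":"array"},"rot":{"type":"array"},"jaw":{"type":"number"},"force":{"type":"number"}},"required":["xyz","rot"]}

```bash
mkdir -p pics; ls
python3 - <<'E'
from bench import bot
import cv2,numpy as np
print(bot.read_state())
for n in("scene","top"):
    p,d=bot.capture(n); m=bot.camera_model(n); print(n,m)
    cv2.imwrite(f"pics/{n}0.png",p[:,:,::-1]); np.savez(f"{n}0.npz",p=p,d=d,E=m["extrinsics"],K=[m[k] for k in("fx","fy","cx","cy")])
E
```

```text
pics
{'clock': 0.0, 'joints': array([ 1.06800756e+00,  2.76585901e-01,  1.50614410e+00,  4.12201009e-06,
        1.36069898e+00, -1.20985555e-01]), 'qvel': array([ 0.00060566, -0.00178746,  0.00033051, -0.00122146,  0.00245129,
        0.00107014]), 'joint_efforts': array([ 9.22646395e-04, -4.04587340e+01, -2.37224650e+01,  7.03514367e-02,
        3.46045371e-02, -1.24015019e-04]), 'tcp_pos': array([0.21395527, 0.53308495, 0.20460558]), 'tcp_rot': array([-2.83661301e-04,  1.89744543e-01,  9.81833064e-01, -8.73249079e-04]), 'force': array([ 0.46317698, -0.03421389,  0.38200256]), 'moment': array([-0.01556536, -0.00891726,  0.02135616]), 'grip_width': 0.09402724198068374}
scene {'fx': 617.5121922242267, 'fy': 617.5121922242267, 'cx': 320.7102889926931, 'cy': 243.30105754227375, 'extrinsics': array([[ 0.45986354, -0.50900931,  0.72762287, -0.305017  ],
       [-0.88796832, -0.26926705,  0.37283713, -0.32299976],
       [ 0.0061473 , -0.81756026, -0.57581024,  0.90885485],
       [ 0.        ,  0.        ,  0.        ,  1.        ]])}
top {'fx': 536.8815523748804, 'fy': 536.8815523748804, 'cx': 329.85330094433357, 'cy': 234.01283535088953, 'extrinsics': array([[-3.87653537e-01, -8.38349443e-01,  3.83268766e-01,
         1.61442528e-01],
       [-9.21804860e-01,  3.52887073e-01, -1.60457201e-01,
         3.34262950e-01],
       [-7.31388260e-04, -4.15500812e-01, -9.09592513e-01,
         1.27350919e+00],
       [ 0.00000000e+00,  0.00000000e+00,  0.00000000e+00,
         1.00000000e+00]])}
```

View pics/scene0.png

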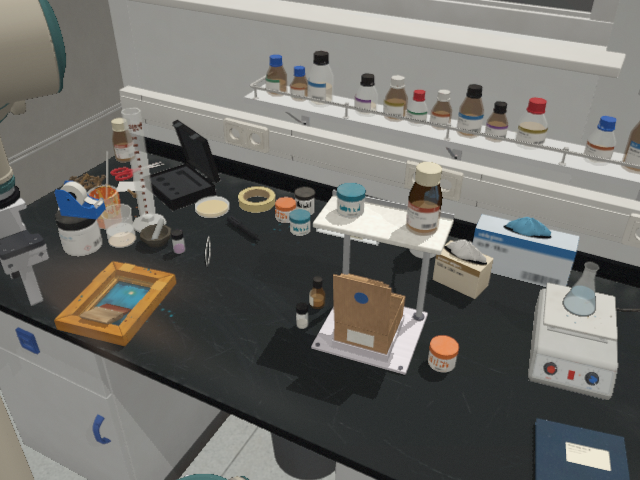

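View pics/top0.png

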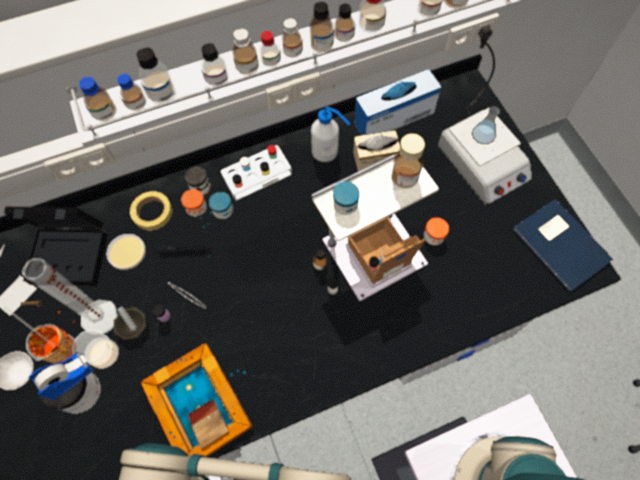

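```bash
cat > h.py <<'E'
import numpy as np,cv2
def load(n):
    z=np.load(n+".npz"); return z["p"],z["d"],z["E"],z["K"]
def pts(d,E,K):
    v,u=np.mgrid[:480,:640]
    c=np.stack([(u-K[2])/K[0]*d,(v-K[3])/K[1]*d,d],-1)
    return c@E[:3,:3].T+E[:3,3]
def ray(u,v,z,E,K):
    r=E[:3,:3]@[(u-K[2])/K[0],(v-K[3])/K[1],1]; return E[:3,3]+r*(z-E[2,3])/r[2]
E
python3 - <<'E'
from h import *
for n in("scene","top"):
    p,d,E,K=load(n+"0"); W=pts(d,E,K); ok=d>0
    hsv=cv2.cvtColor(p,cv2.COLOR_RGB2HSV)
    sel=ok&(W[...,2]>0.001)&(W[...,2]<0.018)&(hsv[...,1]<60)&(hsv[...,2]>120)
    u0,u1,v0,v1=(300,440,180,390) if n=="scene" else (300,450,120,310)
    box=np.zeros_like(ok); box[v0:v1,u0:u1]=1
    A=W[sel&box]; print(n,"base",len(A),A.mean(0) )
    r=cv2.minAreaRect((A[:,:2]*1000).astype(np.float32)); print(r, cv2.boxPoints(r).tolist())
    S=W[ok&box&(W[...,2]>.235)&(W[...,2]<.275)&(hsv[...,1]<50)&(hsv[...,2]>150)]
    r=cv2.minAreaRect((S[:,:2]*1000).astype(np.float32)); print("shelf",len(S),np.median(S[:,2]),r,cv2.boxPoints(r).tolist())
    B=ok&box&(hsv[...,0]>100)&(hsv[...,0]<125)&(hsv[...,1]>110)&(W[...,2]>.1)&(W[...,2]<.24)
    B[:270 if n=="scene" else 240]=0
    print("blue",B.sum(),np.argwhere(B).mean(0)[::-1] if B.any() else 0,W[B].mean(0) if B.any() else 0)
    br=ok&box&(hsv[...,0]>5)&(hsv[...,0]<20)&(hsv[...,1]>70)&(W[...,2]>.085)&(W[...,2]<.22)
    if n=="scene":
        br[:,:334]=0;br[:,390:]=0;br[:276]=0;br[350:]=0
        X=W[br]; 
        for _ in range(4):
            c=X.mean(0);nn=np.linalg.svd(X-c,full_matrices=0)[2][2]; X=X[abs((X-c)@nn)<.004]
        print("lid",len(X),c,nn,X.min(0),X.max(0))
    c=cv2.resize(p[v0:v1,u0:u1],None,fx=3,fy=3 if n=="top" else 2.8,interpolation=cv2.INTER_CUBIC); cv2.imwrite(f"pics/{n}_c.png",c[:,:,::-1])
E
```

```text
scene base 3080 [0.65765181 0.03790561 0.0070302 ]
((842.1578979492188, 135.4979705810547), (774.4866333007812, 331.96514892578125), 28.956443786621094) [[422.965087890625, 93.24894714355469], [583.6842041015625, -197.216552734375], [1261.3507080078125, 177.7469940185547], [1100.631591796875, 468.2124938964844]]
shelf 3339 0.259667037261307 ((637.6652221679688, 27.373435974121094), (121.7475814819336, 247.58450317382812), 6.420384407043457) [[563.3304443359375, 143.5822296142578], [591.0159912109375, -102.44947814941406], [712.0, -88.83535766601562], [684.314453125, 157.19635009765625]]
blue 101 [360.87128713 297.46534653] [0.51585543 0.01263248 0.16368058]
lid 2194 [0.51859121 0.01188025 0.14384331] [0.98998745 0.10795136 0.09094697] [ 0.50596125 -0.042337    0.08508159] [0.53170672 0.0680676  0.20550413]
top base 1850 [0.59658363 0.04482172 0.00724616]
((718.436767578125, -49.801971435546875), (394.9895935058594, 524.3046875), 66.18928527832031) [[398.8658447265625, -124.65164947509766], [878.5439453125, -336.3220520019531], [1038.0076904296875, 25.047706604003906], [558.32958984375, 236.71810913085938]]
shelf 3987 0.26065543889594256 ((640.7992553710938, 28.704971313476562), (118.30484008789062, 250.91163635253906), 6.331801414489746) [[568.1716918945312, 146.87181091308594], [595.8436889648438, -102.50923156738281], [713.4268188476562, -89.46186828613281], [685.7548217773438, 159.91917419433594]]
blue 6 [400.83333333 256.        ] [0.51562066 0.01554667 0.17093555]
```

```bash
python3 -c "
import cv2;print(cv2.imread('pics/scene_c.png').shape)"
```

```text
(588, 420, 3)
```

View pics/scene_c.png

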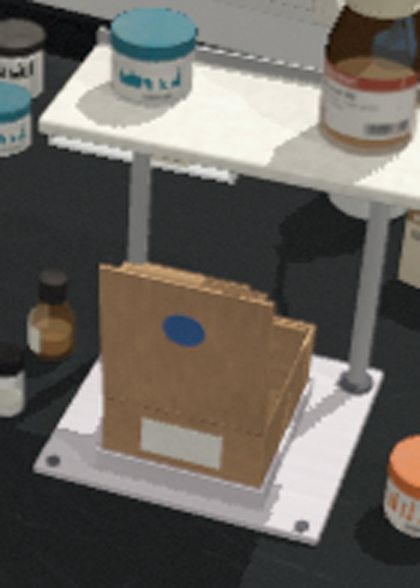

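View pics/top_c.png

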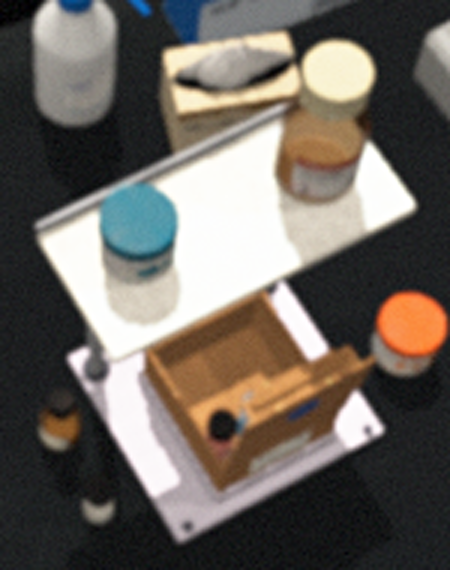

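```bash
cat >> h.py <<'E'
from scipy.spatial.transform import Rotation as Ro, Slerp
psi=0.11; C=np.array([.526,.0145,.080])
X=np.array([np.cos(psi),np.sin(psi),0]);Y=np.array([-np.sin(psi),np.cos(psi),0]);Z=np.array([0,0,1.])
def tgt(x,z,lean):  # station-crease coords mm -> world pose
    tz=np.sin(lean)*X-np.cos(lean)*Z
    return C+X*x/1e3+Z*(z/1e3), Ro.from_matrix(np.stack([np.cross(Y,tz),Y,tz],1))
def q2r(q): return Ro.from_quat([q[1],q[2],q[3],q[0]])
def plan(p0,r0,wps):
    for (p,r,n) in wps:
        s=Slerp([0,1],Ro.concatenate([r0,r]))
        pc,rc=p0,r0;xs=[];rs=[]
        for i in range(1,n+1):
            pn=p0+(p-p0)*i/n; rn=s(i/n)
            xs.append(np.round(rc.inv().apply(pn-pc)*1e3).astype(int).tolist()); rs.append(np.round((rc.inv()*rn).as_rotvec(),2).tolist())
            pc,rc=pn,rn
        print("xyz",xs,"\nrot",rs); p0,r0=p,r
def status(s):
    p=s["tcp_pos"]; r=q2r(s["tcp_rot"]); d=p-C
    print("t",round(s["clock"],2),"station xyz mm",np.round([d@X*1e3,d@Y*1e3,d[2]*1e3],1),"F(X,Y,Z)",np.round([s["force"]@X,s["force"]@Y,s["force"][2]],2),"j",np.round(s["joints"],2),"w",s["grip_width"],"z",r.as_matrix()[:,2].round(3),"y",r.as_matrix()[:,1].round(3))
    return p,r
E
python3 - <<'E'
from h import *; from bench import bot
p,r=status(bot.read_state())
a=tgt(-120,120,.25); b=tgt(-85,85,.785)
print(a[0],b[0],(r.inv()*a[1]).magnitude(),(a[1].inv()*b[1]).magnitude())
plan(p,r,[(*a,14),(*b,5)])
E
```

```text
t 0.1 station xyz mm [-253.2  549.8  124.7] F(X,Y,Z) [ 0.1   0.1  -0.22] j [ 1.07  0.28  1.51 -0.    1.36 -0.12] w 0.09421454182061335 z [-0.001 -0.001 -1.   ] y [ 0.373  0.928 -0.002]
[0.40672527 0.0013266  0.2       ] [0.44151373 0.00516884 0.165     ] 0.5508072525346365 0.5350000000000001
xyz [[-27, -30, 0], [-26, -31, 1], [-25, -32, 1], [-24, -33, 1], [-22, -34, 2], [-21, -34, 2], [-20, -35, 2], [-19, -36, 2], [-17, -36, 2], [-16, -37, 2], [-15, -38, 3], [-13, -38, 3], [-12, -39, 3], [-11, -39, 3]] 
rot [[-0.0, -0.02, -0.03], [-0.0, -0.02, -0.03], [-0.0, -0.02, -0.03], [-0.0, -0.02, -0.03], [-0.0, -0.02, -0.03], [-0.0, -0.02, -0.03], [-0.0, -0.02, -0.03], [-0.0, -0.02, -0.03], [-0.0, -0.02, -0.03], [-0.0, -0.02, -0.03], [-0.0, -0.02, -0.03], [-0.0, -0.02, -0.03], [-0.0, -0.02, -0.03], [-0.0, -0.02, -0.03]]
xyz [[-5, 0, 9], [-4, 0, 9], [-3, 0, 9], [-2, 0, 10], [-1, 0, 10]] 
rot [[0.0, -0.11, 0.0], [0.0, -0.11, 0.0], [-0.0, -0.11, -0.0], [0.0, -0.11, 0.0], [0.0, -0.11, -0.0]]
```

Emit:
move_arm(xyz=[[-27, -30, 0], [-26, -31, 1], [-25, -32, 1], [-24, -33, 1], [-22, -34, 2], [-21, -34, 2], [-20, -35, 2], [-19, -36, 2], [-17, -36, 2], [-16, -37, 2], [-15, -38, 3], [-13, -38, 3]], rot=[[0, -0.02, -0.03], [0, -0.02, -0.03], [0, -0.02, -0.03], [0, -0.02, -0.03], [0, -0.02, -0.03], [0, -0.02, -0.03], [0, -0.02, -0.03], [0, -0.02, -0.03], [0, -0.02, -0.03], [0, -0.02, -0.03], [0, -0.02, -0.03], [0, -0.02, -0.03]], jaw=0)

```text
clock: 1.3
tcp_pos: [0.3719, 0.0609, 0.2101]
tcp_rot: [0.119, -0.004, 0.993, -0.026]
force: [0.6, -0.3, -0.5]
grip_width: 0.0019
```

Run:
```python
from h import *; from bench import bot
p,r=status(bot.read_state())
b=tgt(-85,85,.785)
print((r.inv()*b[1]).as_rotvec(), r.inv().apply(b[0]-p)*1e3)
plan(p,r,[(*b,8)])
```

```text
t 1.3 station xyz mm [-148.1   63.   130.1] F(X,Y,Z) [ 0.58 -0.33 -0.48] j [ 0.04 -0.17  2.01 -0.07  1.07 -1.51] w 0.0018824649523007512 z [ 0.237 -0.051 -0.97 ] y [-0.003  0.999 -0.054]
[-0.10060717 -0.54828952 -0.06829453] [-56.14531809 -53.38181567  63.12379501]
xyz [[-7, -7, 8], [-6, -7, 8], [-6, -7, 9], [-5, -7, 9], [-4, -7, 9], [-4, -7, 9], [-3, -8, 9], [-2, -8, 10]] 
rot [[-0.01, -0.07, -0.01], [-0.01, -0.07, -0.01], [-0.01, -0.07, -0.01], [-0.01, -0.07, -0.01], [-0.01, -0.07, -0.01], [-0.01, -0.07, -0.01], [-0.01, -0.07, -0.01], [-0.01, -0.07, -0.01]]
```

Emit:
move_arm(xyz=[[-7, -7, 8], [-6, -7, 8], [-6, -7, 9], [-5, -7, 9], [-4, -7, 9], [-4, -7, 9], [-3, -8, 9], [-2, -8, 10]], rot=[[-0.01, -0.07, -0.01], [-0.01, -0.07, -0.01], [-0.02, -0.07, -0.01], [-0.01, -0.07, -0.01], [-0.01, -0.07, -0.01], [-0.01, -0.07, 0], [-0.01, -0.07, -0.01], [-0.01, -0.07, -0.01]])

```text
clock: 2.1
tcp_pos: [0.4398, 0.0184, 0.1802]
tcp_rot: [0.367, -0.038, 0.929, 0.006]
force: [-0.7, 1.1, -0.5]
grip_width: 0.0004
```

Run:
```python
from h import *; from bench import bot
p,r=status(bot.read_state())
for n in("scene","top"):
    q,d=bot.capture(n); cv2.imwrite(f"pics/{n}1.png",q[:,:,::-1])
plan(p,r,[(*tgt(-30,85,.785),5)])
```

```text
t 2.1 station xyz mm [-85.2  13.3 100.2] F(X,Y,Z) [-0.55  1.16 -0.48] j [-0.39 -0.26  2.41  0.82  0.42 -2.7 ] w 0.0003619522739057156 z [ 0.682  0.038 -0.731] y [-0.074  0.997 -0.017]
xyz [[-6, -2, 10], [-6, -2, 10], [-6, -2, 10], [-6, -2, 10], [-6, -3, 10]] 
rot [[-0.01, -0.01, -0.0], [-0.01, -0.01, -0.0], [-0.01, -0.01, -0.0], [-0.01, -0.01, -0.0], [-0.01, -0.01, -0.0]]
```

View pics/scene1.png

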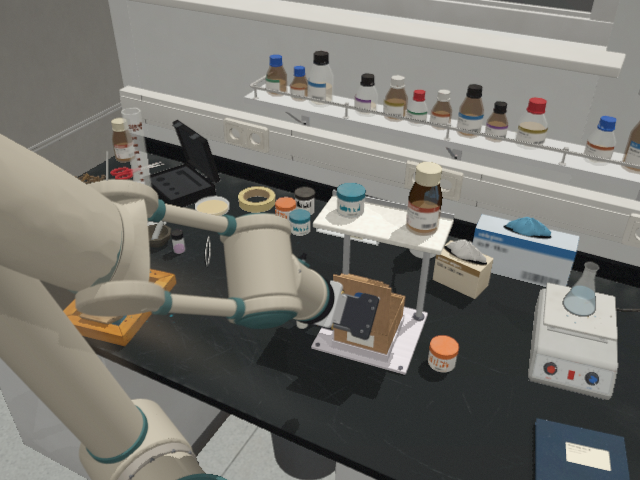

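Emit:
move_arm(xyz=[[0, 0, -5], [0, 0, -5], [0, 0, 0], [0, 0, 0], [0, 0, 0], [0, 0, 0], [0, 0, 0], [0, 0, 0], [0, 0, 0], [0, 0, 0], [0, 0, 0]], rot=[[0, 0.04, 0.14], [0, 0.04, 0.14], [0, 0, 0.14], [0, 0, 0.14], [0, 0, 0.14], [0, 0, 0.14], [0, 0, 0.14], [0, 0, 0.14], [0, 0, 0.14], [0, 0, 0.14], [0, 0, 0.14]])

```text
clock: 3.3
tcp_pos: [0.4323, 0.0225, 0.1869]
tcp_rot: [0.236, 0.607, 0.723, 0.232]
force: [0.2, -0.4, 0.4]
grip_width: 0.0007
```

```bash
cat >> h.py <<'E'
def fk(q,P):
    h,r0,a,e,b,L=P
    R=Ro.from_euler('ZY',[q[0],q[1]]); p=np.array([0,0,h])+Ro.from_euler('Z',q[0]).apply([r0,0,0])+R.apply([0,0,a])
    R=R*Ro.from_euler('Y',q[2]); p=p+R.apply([e,0,b])
    R=R*Ro.from_euler('ZYZ',[q[3],q[4],q[5]]); return p+R.apply([0,0,L]),R
E
python3 - <<'E'
from h import *; from bench import bot
from scipy.optimize import least_squares
s=bot.read_state(); p,r=status(s); print(s["joints"].tolist())
D=[([1.06800756e+00,2.76585901e-01,1.50614410e+00,0,1.36069898e+00,-1.20985555e-01],[0.21395527,0.53308495,0.20460558]),
([.04,-.17,2.01,-.07,1.07,-1.51],[.3719,.0609,.2101]),([-.39,-.26,2.41,.82,.42,-2.7],[.4398,.0184,.1802]),(s["joints"],p)]
f=lambda P:np.concatenate([fk(q,P)[0]-x for q,x in D])
o=least_squares(f,[.3,0,.4,0,.4,.25]);print(o.x.round(3),(o.fun*1e3).round(1))
R=fk(s["joints"],o.x)[1]; print((R.inv()*r).as_rotvec())
E
```

```text
t 3.3 station xyz mm [-92.3  18.2 106.9] F(X,Y,Z) [ 0.18 -0.46  0.36] j [-0.36 -0.27  2.33  0.56  0.52 -0.95] w 0.000697316935589255 z [ 0.622  0.05  -0.781] y [0.768 0.157 0.621]
[-0.35855580324463493, -0.26720703870679263, 2.330313223082897, 0.5610175132799948, 0.5208522022980954, -0.9451155565832876]
[ 0.455 -0.217  0.72   0.21   0.651  0.598] [ 61.2 -32.8   1.8  -0.  -82.7  -2.8  -7.8  -3.2  -0.6   3.  -16.5   1.6]
[-4.31601707e-16  1.84972160e-16  1.57079633e+00]
```

Emit:
move_arm(xyz=[[0, 0, 0], [0, 0, 0], [0, 0, 0], [0, 0, 0], [0, 0, 0], [0, 0, 0], [0, 0, 0], [0, 0, 0], [0, 0, 0], [0, 0, 0], [0, 0, 0]], rot=[[0, 0, 0.14], [0, 0, 0.14], [0, 0, 0.14], [0, 0, 0.14], [0, 0, 0.14], [0, 0, 0.14], [0, 0, 0.14], [0, 0, 0.14], [0, 0, 0.14], [0, 0, 0.14], [0, 0, 0.14]])

```text
clock: 4.4
tcp_pos: [0.4301, 0.0238, 0.1881]
tcp_rot: [0.003, 0.942, 0.088, 0.324]
force: [-0.4, 0.0, 0.1]
grip_width: 0.0001
```

```bash
cat >> h.py <<'E'
def fk(q,P):
    h,a,e,b,L,w,c=P
    R=Ro.from_euler('ZY',[q[0],q[1]]); p=np.array([0,0,h])+R.apply([0,0,a])
    R=R*Ro.from_euler('Y',q[2]); p=p+R.apply([e,0,b])
    R=R*Ro.from_euler('Z',q[3]);p=p+R.apply([0,c,0]); R=R*Ro.from_euler('Y',q[4]); p=p+R.apply([w,0,0])
    R=R*Ro.from_euler('Z',q[5]); return p+R.apply([0,0,L]),R*Ro.from_euler('Z',np.pi/2)
E
python3 - <<'E'
from h import *; from bench import bot
from scipy.optimize import least_squares
s=bot.read_state(); p,r=status(s); print(s["joints"].tolist())
D=[([1.06800756e+00,2.76585901e-01,1.50614410e+00,0,1.36069898e+00,-1.20985555e-01],[0.21395527,0.53308495,0.20460558]),
([.04,-.17,2.01,-.07,1.07,-1.51],[.3719,.0609,.2101]),([-.39,-.26,2.41,.82,.42,-2.7],[.4398,.0184,.1802]),([-0.35855580324463493, -0.26720703870679263, 2.330313223082897, 0.5610175132799948, 0.5208522022980954, -0.9451155565832876],[.4323,.0225,.1869]),(s["joints"],p)]
f=lambda P:np.concatenate([fk(q,P)[0]-x for q,x in D])
o=least_squares(f,[.3,.4,0,.4,.25,0,.05]);print(o.x.round(4),(o.fun*1e3).round(1))
P=o.x
lim=np.array([[-2.89, 2.89], [-0.75, 2.08], [0.22, 2.7], [-1.18, 4.32], [0.11, 2.71], [-2.7, 2.7]])
for lean in(.6,.7,.785):
  q0=s["joints"]
  for th in(1.7,1.3,.9,.5,.2,0):
    x=85*np.cos(th)-3*np.sin(th);z=85*np.sin(th)+3*np.cos(th)
    pt,rt=tgt(x,z,lean); rt=rt*Ro.from_euler('Z',np.pi)
    g=lambda q:np.r_[(fk(q,P)[0]-pt)*5,(fk(q,P)[1].inv()*rt).as_rotvec()]
    k=least_squares(g,np.clip(q0,lim[:,0]+.01,lim[:,1]-.01),bounds=(lim[:,0],lim[:,1])); q0=k.x
    print(lean,th,k.x.round(2),k.cost)
E
```

```text
t 4.4 station xyz mm [-94.3  19.8 108.1] F(X,Y,Z) [-0.39  0.06  0.08] j [-0.35 -0.27  2.32  0.53  0.54  0.65] w 6.69665291355874e-05 z [ 0.611  0.051 -0.79 ] y [ 0.164 -0.984  0.064]
[-0.3505981405859242, -0.26948672937513046, 2.3185940274419, 0.5255239930415875, 0.5399434669790242, 0.6547253549595935]
[0.194  0.6003 0.1104 0.4906 0.346  0.0485 0.0685] [  1.3   0.5   9.8  -0.8  -0.5 -13.1   1.2  -2.6   7.   -0.8  -0.6  -1.3
  -1.2  -0.3  -2.5]
0.6 1.7 [-0.28 -0.05  2.17  0.46  0.5   0.83] 2.0974516043056378e-19
0.6 1.3 [-0.24  0.01  2.11  0.43  0.49  0.9 ] 7.622897482622066e-21
0.6 0.9 [-0.22  0.08  2.07  0.43  0.45  0.91] 1.5349814909316837e-19
0.6 0.5 [-0.2   0.15  2.06  0.47  0.39  0.87] 3.536024540112487e-29
0.6 0.2 [-0.2   0.2   2.08  0.56  0.33  0.78] 1.6461418635016915e-29
0.6 0 [-0.19  0.24  2.11  0.68  0.27  0.66] 1.5861996882649855e-24
0.7 1.7 [-0.32 -0.06  2.3   0.86  0.36  0.42] 3.48863004378654e-19
0.7 1.3 [-0.27 -0.    2.24  0.81  0.34  0.49] 1.133911026572966e-30
0.7 0.9 [-0.24  0.07  2.22  0.9   0.28  0.42] 3.113615817319641e-31
0.7 0.5 [-0.16  0.16  2.27  1.41  0.17 -0.04] 1.3007418906446261e-20
0.7 0.2 [-0.    0.22  2.3   2.25  0.11 -0.77] 0.00018416939686510597
0.7 0 [ 0.1   0.26  2.29  2.84  0.11 -1.27] 0.00040136986963973284
0.785 1.7 [-0.13 -0.04  2.47  1.91  0.18 -0.52] 2.1966367703881744e-19
0.785 1.3 [-0.01  0.01  2.42  2.28  0.11 -0.8 ] 1.5742214964273924e-06
0.785 0.9 [ 0.04  0.09  2.37  2.49  0.11 -0.98] 0.0002011336515369239
0.785 0.5 [ 0.16  0.16  2.3   3.2   0.11 -1.6 ] 0.0004143928619223424
0.785 0.2 [ 0.21  0.21  2.25  3.62  0.12 -1.98] 0.00011714296120938209
0.785 0 [ 0.22  0.25  2.24  3.68  0.15 -2.02] 3.578547445271493e-19
```

```bash
cat >> h.py <<'E'
FL=Ro.from_euler('Z',np.pi)
def T(x,z,lean): p,r=tgt(x,z,lean); return p,r*FL
def TH(th,rr,n,lean): return T(rr*np.cos(th)-n*np.sin(th),rr*np.sin(th)+n*np.cos(th),lean)
E
python3 - <<'E'
from h import *; from bench import bot
p,r=status(bot.read_state())
plan(p,r,[(*T(-45,72,.62),6),(*TH(1.66,72,6,.63),3),(*TH(1.35,72,6,.64),3)])
E
```

```text
t 4.4 station xyz mm [-94.3  19.8 108.1] F(X,Y,Z) [-0.39  0.06  0.08] j [-0.35 -0.27  2.32  0.53  0.54  0.65] w 6.69665291355874e-05 z [ 0.611  0.051 -0.79 ] y [ 0.164 -0.984  0.064]
xyz [[3, 3, 10], [3, 3, 10], [3, 3, 10], [3, 3, 10], [3, 3, 10], [3, 3, 10]] 
rot [[0.0, -0.01, 0.01], [0.0, -0.01, 0.01], [0.0, -0.01, 0.01], [0.0, -0.01, 0.01], [0.0, -0.01, 0.01], [0.0, -0.01, 0.01]]
xyz [[9, 0, 7], [9, 0, 7], [9, 0, 7]] 
rot [[0.0, 0.0, 0.0], [-0.0, 0.0, 0.0], [0.0, 0.0, 0.0]]
xyz [[6, 0, 4], [6, 0, 4], [6, 0, 4]] 
rot [[0.0, 0.0, 0.0], [-0.0, 0.0, -0.0], [-0.0, 0.0, -0.0]]
```

Emit:
move_arm(xyz=[[3, 3, 10], [3, 3, 10], [3, 3, 10], [3, 3, 10], [3, 3, 10], [3, 3, 10], [9, 0, 7]], rot=[[0, -0.01, 0.01], [0, -0.01, 0.01], [0, -0.01, 0.01], [0, -0.01, 0.01], [0, -0.01, 0.01], [0, -0.01, 0.01], [0, 0, 0]])

```text
clock: 5.1
tcp_pos: [0.4961, 0.0133, 0.149]
tcp_rot: [-0.001, 0.954, 0.068, 0.292]
force: [-0.0, 0.5, 0.9]
grip_width: 0.0005
```

Run:
```python
from h import *; from bench import bot
p,r=status(bot.read_state())
plan(p,r,[(*TH(1.66,72,6,.63),3),(*TH(1.35,72,6,.64),3),(*TH(1.05,72,6,.65),3)])
```

```text
t 5.1 station xyz mm [-29.8   2.   69. ] F(X,Y,Z) [0.03 0.49 0.93] j [-0.26 -0.06  2.25  0.46  0.43  0.8 ] w 0.0005439788026282572 z [ 0.557  0.042 -0.83 ] y [ 0.13  -0.991  0.037]
xyz [[5, 1, 3], [5, 1, 3], [5, 1, 3]] 
rot [[0.01, 0.01, 0.01], [0.01, 0.01, 0.01], [0.01, 0.01, 0.01]]
xyz [[6, 0, 4], [6, 0, 4], [6, 0, 4]] 
rot [[0.0, 0.0, 0.0], [-0.0, 0.0, -0.0], [-0.0, 0.0, -0.0]]
xyz [[4, 0, 6], [4, 0, 6], [4, 0, 6]] 
rot [[0.0, 0.0, 0.0], [0.0, 0.0, -0.0], [0.0, 0.0, 0.0]]
```

Emit:
move_arm(xyz=[[5, 1, 3], [5, 1, 3], [5, 0, 3], [6, 0, 4], [6, 0, 4], [6, 0, 4]], rot=[[0.01, 0.01, 0], [0.01, 0.01, 0.01], [0.01, 0.01, 0], [0, 0, 0], [0, 0, 0], [0, 0, 0]])

```text
clock: 5.7
tcp_pos: [0.5406, 0.0183, 0.1506]
tcp_rot: [-0.018, 0.95, 0.073, 0.304]
force: [-0.2, 0.9, -1.2]
grip_width: 0.0003
```

Run:
```python
from h import *; from bench import bot
p,r=status(bot.read_state())
for n in("scene","top"):
    q,d=bot.capture(n); cv2.imwrite(f"pics/{n}2.png",cv2.resize(q[180:380,250:450],None,fx=2.5,fy=2.5)[:,:,::-1] if n=="scene" else cv2.resize(q[120:320,270:470],None,fx=2.5,fy=2.5)[:,:,::-1])
plan(p,r,[(*TH(1.05,72,6,.65),3),(*TH(.75,73,6,.65),3),(*TH(.45,76,6,.65),4)])
```

```text
t 5.7 station xyz mm [14.9  2.1 70.6] F(X,Y,Z) [-0.06  0.88 -1.17] j [-0.26  0.01  2.2   0.58  0.42  0.68] w 0.00025609530692559867 z [ 0.575  0.078 -0.814] y [ 0.149 -0.989  0.011]
xyz [[3, 1, 4], [3, 1, 4], [3, 1, 4]] 
rot [[-0.0, 0.01, 0.01], [-0.0, 0.01, 0.01], [-0.0, 0.01, 0.01]]
xyz [[3, 0, 7], [3, 0, 7], [3, 0, 7]] 
rot [[0.0, 0.0, 0.0], [0.0, 0.0, 0.0], [0.0, 0.0, 0.0]]
xyz [[1, 0, 6], [1, 0, 6], [1, 0, 6], [1, 0, 6]] 
rot [[0.0, 0.0, 0.0], [0.0, 0.0, 0.0], [0.0, 0.0, 0.0], [0.0, 0.0, 0.0]]
```

View pics/scene2.png

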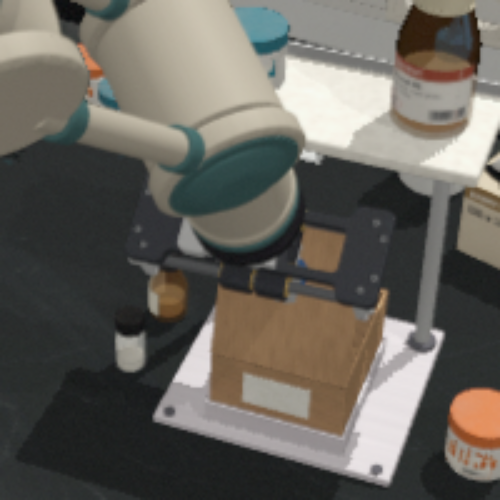

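View pics/top2.png

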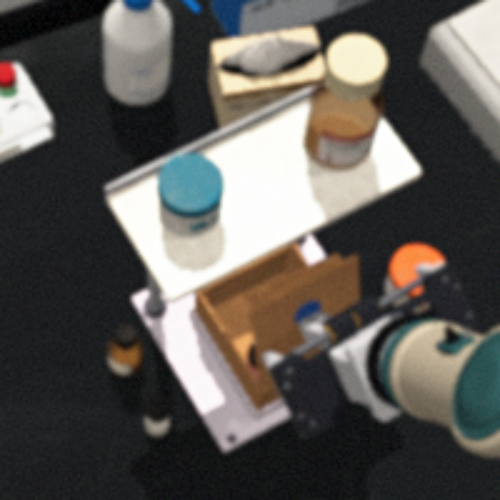

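Emit:
move_arm(xyz=[[3, 1, 4], [3, 1, 4], [3, 0, 4], [3, 0, 7], [3, 0, 7], [3, 0, 7]], rot=[[0, 0.01, 0.01], [0, 0.01, 0.01], [0, 0.01, 0.01], [0, 0, 0], [0, 0, 0], [0, 0, 0]])

```text
clock: 6.4
tcp_pos: [0.5767, 0.0225, 0.1353]
tcp_rot: [-0.023, 0.946, 0.06, 0.319]
force: [-0.4, -0.9, -0.2]
grip_width: 0.0004
```

Run:
```python
from h import *; from bench import bot
p,r=status(bot.read_state())
for n in("scene","top"):
    q,d=bot.capture(n); cv2.imwrite(f"pics/{n}3.png",cv2.resize(q[180:380,250:450],None,fx=2.5,fy=2.5)[:,:,::-1] if n=="scene" else cv2.resize(q[120:320,270:470],None,fx=2.5,fy=2.5)[:,:,::-1])
plan(p,r,[(*TH(.75,73,6,.65),2),(*TH(.45,76,6,.65),4),(*TH(.2,83,6,.64),4)])
```

```text
t 6.4 station xyz mm [51.2  2.4 55.3] F(X,Y,Z) [-0.47 -0.85 -0.17] j [-0.23  0.08  2.19  0.74  0.33  0.57] w 0.0003902842927005648 z [ 0.601  0.082 -0.795] y [ 0.128 -0.992 -0.006]
xyz [[-1, 1, 0], [-1, 1, 0]] 
rot [[-0.01, -0.0, 0.01], [-0.01, -0.0, 0.01]]
xyz [[1, 0, 6], [1, 0, 6], [1, 0, 6], [1, 0, 6]] 
rot [[0.0, 0.0, 0.0], [0.0, 0.0, 0.0], [0.0, 0.0, 0.0], [0.0, 0.0, 0.0]]
xyz [[0, 0, 5], [0, 0, 5], [0, 0, 5], [0, 0, 5]] 
rot [[-0.0, -0.0, 0.0], [0.0, -0.0, -0.0], [0.0, -0.0, -0.0], [0.0, -0.0, 0.0]]
```

View pics/scene3.png

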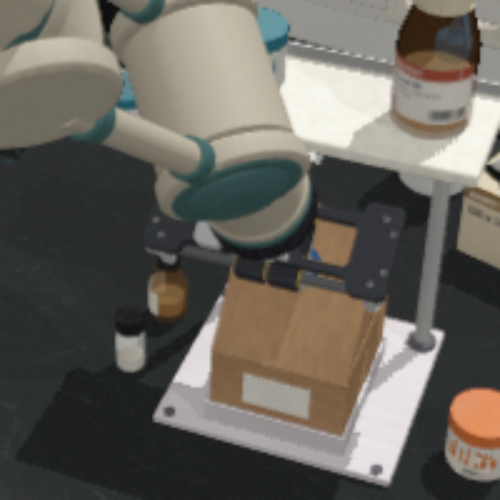

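View pics/top3.png

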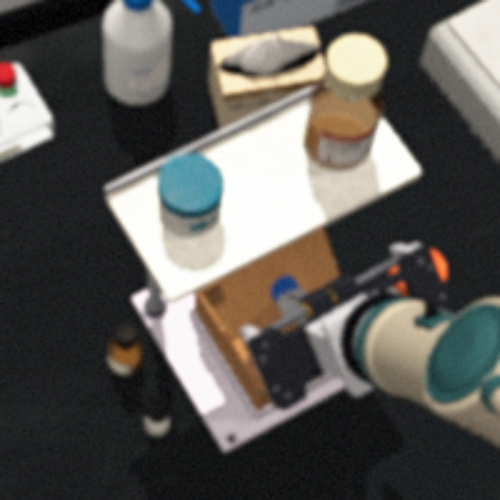

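Emit:
move_arm(xyz=[[1, 1, 6], [1, 1, 6], [1, 0, 6], [1, 0, 6], [0, 0, 5], [0, 0, 5]], rot=[[-0.01, -0.01, 0.01], [-0.01, -0.01, 0.01], [0, -0.01, 0], [0, -0.01, 0], [0, -0.01, 0], [0, 0, 0]])

```text
clock: 7.1
tcp_pos: [0.6009, 0.0239, 0.1087]
tcp_rot: [-0.016, 0.954, 0.048, 0.294]
force: [-0.0, -0.7, 0.5]
grip_width: 0.0004
```

Run:
```python
from h import *; from bench import bot
p,r=status(bot.read_state())
plan(p,r,[(*TH(.25,83,6,.62),4),(*TH(.1,86,6,.61),4)])
```

```text
t 7.1 station xyz mm [75.5  1.1 28.7] F(X,Y,Z) [-0.11 -0.67  0.46] j [-0.18  0.17  2.14  0.56  0.3   0.8 ] w 0.0003678886797894894 z [ 0.56   0.059 -0.826] y [ 0.101 -0.995 -0.002]
xyz [[0, 0, 1], [0, 0, 1], [0, 0, 1], [0, 0, 1]] 
rot [[0.0, 0.01, -0.0], [0.0, 0.01, -0.0], [0.0, 0.01, -0.0], [0.0, 0.01, -0.0]]
xyz [[0, 0, 3], [0, 0, 3], [0, 0, 3], [0, 0, 3]] 
rot [[0.0, -0.0, 0.0], [-0.0, -0.0, 0.0], [-0.0, -0.0, 0.0], [0.0, -0.0, -0.0]]
```

Emit:
move_arm(xyz=[[0, 0, 4], [0, 0, 4], [-1, 0, 4], [-1, 0, 4]], rot=[[0, 0, 0], [0, 0.01, 0], [0, 0.01, 0], [0, 0, 0]])

```text
clock: 7.5
tcp_pos: [0.6089, 0.0246, 0.0936]
tcp_rot: [-0.016, 0.951, 0.048, 0.304]
force: [-3.8, -0.1, 3.4]
grip_width: 0.0001
```

Run:
```python
from h import *; from bench import bot
p,r=status(bot.read_state())
for n in("scene","top"):
    q,d=bot.capture(n); cv2.imwrite(f"pics/{n}4.png",cv2.resize(q[180:380,250:450],None,fx=2.5,fy=2.5)[:,:,::-1] if n=="scene" else cv2.resize(q[120:320,270:470],None,fx=2.5,fy=2.5)[:,:,::-1])
```

```text
t 7.5 station xyz mm [83.5  1.  13.6] F(X,Y,Z) [-3.76  0.3   3.4 ] j [-0.18  0.2   2.16  0.75  0.24  0.61] w 0.00013857012199221285 z [ 0.577  0.06  -0.814] y [ 0.101 -0.995 -0.002]
```

View pics/scene4.png

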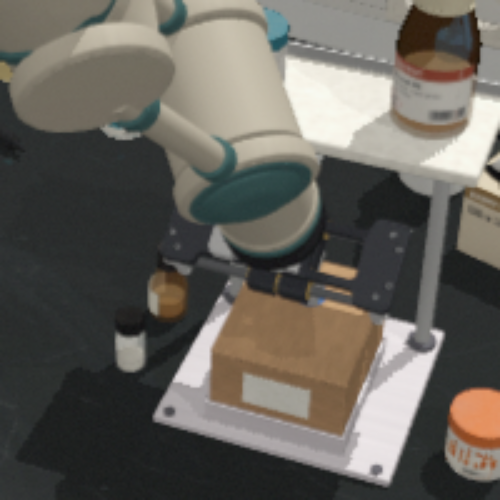

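View pics/top4.png

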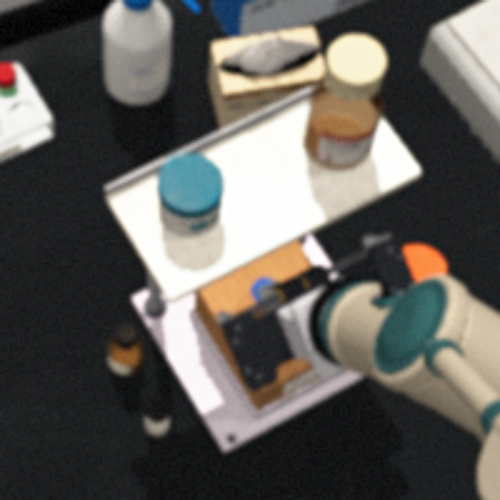

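Emit:
move_arm(xyz=[[-2, 0, 2], [-2, 0, 2]], rot=[[0, 0, 0], [0, 0, 0]])

```text
clock: 7.8
tcp_pos: [0.6086, 0.0243, 0.0882]
tcp_rot: [-0.016, 0.951, 0.048, 0.305]
force: [-0.4, 0.3, 1.3]
grip_width: 0.0007
```

Run:
```python
from h import *; from bench import bot
p,r=status(bot.read_state())
```

```text
t 7.8 station xyz mm [83.2  0.6  8.2] F(X,Y,Z) [-0.32  0.3   1.3 ] j [-0.18  0.21  2.17  0.8   0.23  0.55] w 0.0007160656218853562 z [ 0.578  0.059 -0.814] y [ 0.101 -0.995 -0.001]
```

Emit:
move_arm(xyz=[[-1, 0, 2], [-1, 0, 2]], rot=[[0, 0, 0], [0, 0, 0]])

```text
clock: 8.0
tcp_pos: [0.6097, 0.0244, 0.0863]
tcp_rot: [-0.016, 0.95, 0.048, 0.307]
force: [-20.7, -1.3, 27.5]
grip_width: 0.0005
```

Run:
```python
from h import *; from bench import bot
p,r=status(bot.read_state())
```

```text
t 8.0 station xyz mm [84.3  0.7  6.3] F(X,Y,Z) [-20.72   1.02  27.5 ] j [-0.18  0.21  2.18  0.85  0.22  0.5 ] w 0.00045039211686012166 z [ 0.582  0.059 -0.811] y [ 0.101 -0.995 -0.   ]
```

Emit:
move_arm(xyz=[[0, 0, -3], [0, 0, -8], [0, 0, -15], [0, 0, -20]], rot=[[0, 0, 0], [0, 0, 0], [0, 0, 0], [0, 0, 0]])

```text
clock: 8.4
tcp_pos: [0.5816, 0.0217, 0.1228]
tcp_rot: [-0.016, 0.951, 0.048, 0.306]
force: [0.4, -0.1, -0.4]
grip_width: 0.0006
```

Run:
```python
from h import *; from bench import bot
p,r=status(bot.read_state())
for n in("scene","top"):
    q,d=bot.capture(n); cv2.imwrite(f"pics/{n}5.png",cv2.resize(q[180:380,250:450],None,fx=2.5,fy=2.5)[:,:,::-1] if n=="scene" else cv2.resize(q[120:320,270:470],None,fx=2.5,fy=2.5)[:,:,::-1])
```

```text
t 8.4 station xyz mm [56.   1.1 42.8] F(X,Y,Z) [ 0.42 -0.16 -0.37] j [-0.2   0.11  2.18  0.61  0.31  0.73] w 0.0006042537435016024 z [ 0.58   0.06  -0.813] y [ 0.1   -0.995 -0.001]
```

View pics/scene5.png

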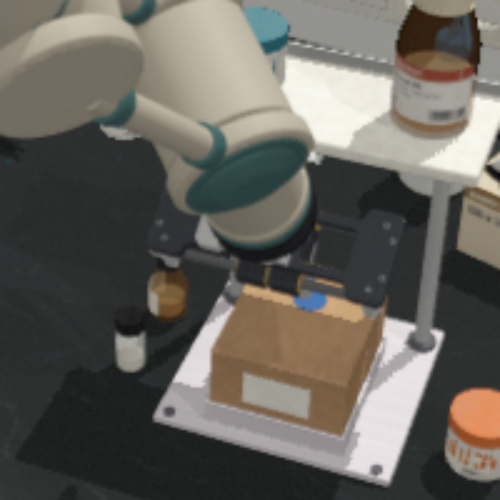

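View pics/top5.png

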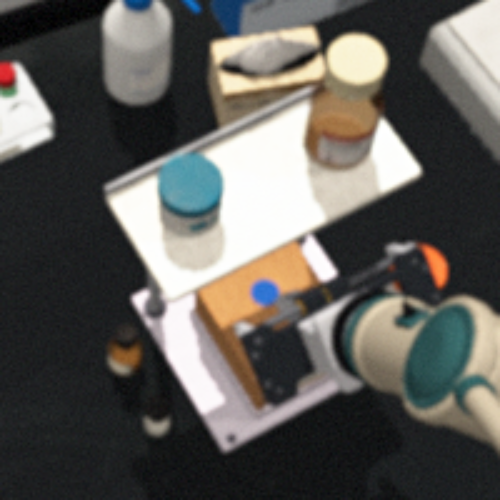

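Emit:
move_arm(xyz=[[0, 0, -30], [0, 0, -30], [0, 0, -30], [0, 0, -30], [0, 0, 0], [0, 0, 0]], rot=[[0, 0, 0], [0, 0, 0], [0, 0, 0], [0, 0, 0], [0, 0, 0], [0, 0, 0]])

```text
clock: 9.1
tcp_pos: [0.5118, 0.0152, 0.2216]
tcp_rot: [-0.017, 0.951, 0.049, 0.306]
force: [0.4, 0.1, 0.2]
grip_width: 0.0004
```

Run:
```python
from h import *; from bench import bot
p,r=status(bot.read_state())
for n in("scene","top"):
    q,d=bot.capture(n); m=bot.camera_model(n)
    K=[m[k] for k in("fx","fy","cx","cy")];W=pts(d,m["extrinsics"],K)
    D=W-C; x=D@X*1e3;y=D@Y*1e3;z=D[...,2]*1e3
    hsv=cv2.cvtColor(q,cv2.COLOR_RGB2HSV)
    b=(d>0)&(hsv[...,0]>100)&(hsv[...,0]<125)&(hsv[...,1]>110)&(abs(x-85)<20)&(abs(y)<20)&(abs(z)<30)
    s=(d>0)&(hsv[...,0]>5)&(hsv[...,0]<20)&(hsv[...,1]>70)&(abs(y)<50)&(x>8)&(x<122)&(abs(z)<40)
    A=np.c_[x[s],y[s],np.ones(s.sum())]; k=np.linalg.lstsq(A,z[s],rcond=None)[0]
    print(n,"blue",b.sum(),x[b].mean(),y[b].mean(),z[b].mean(),"lid pts",s.sum(),"slope",k.round(4),"x",x[s].min(),x[s].max())
    cv2.imwrite(f"pics/{n}6.png",cv2.resize(q[180:380,250:450],None,fx=2.5,fy=2.5)[:,:,::-1] if n=="scene" else cv2.resize(q[120:320,270:470],None,fx=2.5,fy=2.5)[:,:,::-1])
```

```text
t 9.1 station xyz mm [-14.    2.3 141.6] F(X,Y,Z) [0.44 0.1  0.19] j [-0.28 -0.14  2.11  0.39  0.61  0.93] w 0.0004452124834857558 z [ 0.581  0.062 -0.812] y [ 0.103 -0.995 -0.003]
scene blue 77 86.54982582928629 -0.45528864180488876 2.60891262297742 lid pts 1715 slope [1.070e-02 9.000e-04 9.912e-01] x 8.041483132425594 121.99242475828983
top blue 71 87.30620700438303 0.3460363831766133 3.4831545910106123 lid pts 1477 slope [1.0600e-02 6.0000e-04 1.7486e+00] x 8.060988750012053 121.95983100860187
```

View pics/scene6.png

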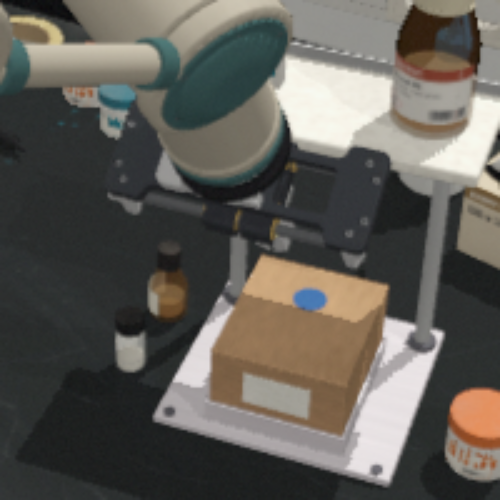

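View pics/top6.png

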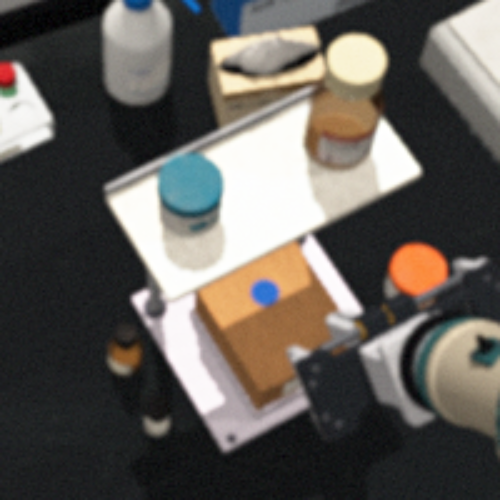

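Scene picture 6 shows the lid flat with the blue disc uncovered at crop (310,299). Its slope is 0.011 rad, the mark is about 83 mm above the bench, and nothing around it has moved.

Run:
```python
from bench import bot
print(bot.sign_off())
```

```text
the job is handed in; nothing more can be done
None
```

The carton is shut and the job is handed in: with the gripper clear, the lid stayed flat by itself. I swung it over with the closed fingertips, leaning about 36° in under the shelf, and pressed at the blue mark.

- **Catch:** it resisted at about 3.4 N vertically. The force then fell to 1.3 N and rose to a hard stop at 27.5 N down with 21 N sideways. I backed off at once; that last press was harder than it needed to be, though the total on the fingertips was about 34 N.
- **Lid:** about 0.7 s after backing off, both cameras gave a slope of 0.011 rad, inside the 0 to 0.03 range. The mark sat 82.6 and 83.5 mm above the bench, against 83 expected.
- **Surroundings:** the shelf, its jars, the vial, dropper bottle and orange jar look unmoved in both pictures; I checked these by eye only. There was no sign of contact with the shelf.
- **Disagreement:** my first approach brought joint 6 to its limit (-2.7 read against -2.7). I turned the gripper half a turn before touching anything.
- **Time:** about 9.2 s of the 35 s.

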